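Trip the hidden latch of a board case and open it

TASK

Open the grey board case: take the release pin from its stand, push it down through the small hole in the case's deck until the hidden latch lets go and the cover springs ajar, then slide the cover fully open to its stop. Finish with the pin standing back in its stand, and leave the spool, the lens and the syringe where they are.

Things in the scene. Friction and masses are not known exactly. Their poses are not given: they have to be found in the camera images.
- case: Grey metal case fixed to the bench, 110 (x) x 210 (y) x 60 mm high; origin at the centre of its underside. From y = -105 to -20 mm a fixed flat deck, top at z = 60 mm, with the hole; the rest is a well under a sliding aluminium cover, top at z = 57.5 mm, between rails 61 mm high. It slides to the case's +y, overhanging that end; a latch hidden under the deck holds it shut until tripped.
- hole (a point): Centre of the mouth of the vertical access hole in the deck, 10 mm in diameter, level with the deck top (case frame 0, -62, 60 mm); deck 8 mm thick. The flat latch pad (26 mm square) waits 16 mm below this mouth; pushed down, it yields to a spring (4 N at first, 8.5 N at the bottom) and travels 12 mm: it bottoms 28 mm below the mouth.
- latch (a joint): Downward travel of the hidden latch pad in m: 0 at rest, 0.012 fully down. The cover is freed at about 0.006; the latch springs back up when let go, but cannot catch the cover again once it has sprung ajar.
- cover (a joint): Sliding cover, m: 0 shut, 0.075 fully open at its stop. When the latch is tripped a spring kicks it open to about 0.015; from there it must be pushed, with about 1.5 N of sliding friction, and stays where it is left.
- rib (a point): Middle of the top edge of the upstanding rib across the cover, 60 mm long along the case's x, 6 mm thick, top at z = 76 mm, 18 mm proud of the cover; it lies at case y = -15 mm when shut and moves with the cover. Push its deck-side face towards the case's +y.
- pin: Release pin, 60 g, upright in its stand at the start: a thin steel rod 5 mm in diameter reaching 62 mm down from a round flange (28 mm across, 4 mm thick), with a black square handle 16 x 16 mm above the flange up to 46 mm. Origin on the axis at the flange's underside, z up along the handle; the handle's flat faces look along its x and y.
- pin_grip (a point): Point on the pin's axis in the handle, 28 mm above the flange's underside: a good height for the middle of the grip.
- pin_tip (a point): Rounded lower tip of the pin's rod, 62 mm below the flange's underside.
- stand: Stand of the release pin, fixed to the bench: black block 46 x 46 x 70 mm on a 64 mm square foot; origin at the centre of its underside.
- stand_hole (a point): Centre of the mouth of the stand's vertical through-hole, 12 mm in diameter, 70 mm above the bench. The pin's flange rests on this face when the pin is home.
- spool: Bystander: upright spool of solder wire with black flanges, 52 mm across, 56 mm high; origin at the centre of its underside.
- lens: Bystander: black-rimmed round magnifier lying flat, 62 x 55 x 17 mm; origin at the centre of its underside.
- syringe: Bystander: cream flux syringe lying flat, 105 x 24 x 15 mm, long axis its y; origin at the centre of its underside.
Not all that is in view belongs to the job. There is more than one size of the pin; the job needs the smaller.

How it is judged:
On the way, in this order (a step that is already met when the one before it is completed fails the run):
1. with the pin's tip through the access hole, the latch is tripped and the cover springs ajar (value of joint cover above 0.008 m and horizontal distance between pin_tip and hole below 0.007 m and z of pin_tip in the frame of case below 0.056 m), for 0.05 s.
2. the cover is slid fully open (value of joint cover above 0.069 m), for 0.2 s.
At the end, for the whole second after the job is handed in: The cover is within 6 mm of its open stop, and the pin stands still and upright (within 6 degrees) in its stand with its flange resting on the block (within 4 mm) (value of joint cover above 0.069 m and horizontal distance between pin and stand_hole below 0.007 m and z of pin in the frame of stand_hole below 0.004 m and angle between pin's own z axis and vertical below 0.1 rad and linear speed of pin below 0.02 m/s); the robot touches nothing.
It fails at once if the spool is moved by more than 30 mm (distance of spool from where it was at the start of the episode above 0.03 m).
It fails at once if the lens is moved by more than 30 mm (distance of lens from where it was at the start of the episode above 0.03 m).
It fails at once if the syringe is moved by more than 30 mm (distance of syringe from where it was at the start of the episode above 0.03 m).
It also fails if it takes over 58 s, if anything falls off the work surface, if the arm or the gripper's body presses on something with over 40 N, if the wrist force passes 120 N, or if a joint passes its speed limit or range.

ROBOT

A 7-joint arm with a two-finger parallel gripper is mounted at the origin on a cart in front of the work surface, level with it; the furniture and walls round the work are solid. World frame = base frame: x ahead of the robot, y to its left, z up, the work surface at z = 0. Lengths are in m, angles in rad, forces in N, time in s.
With the tool pointing down it reaches from about 0.35 to 0.9 m from the base axis. Payload 7.2 kg.
Tool frame: the origin (TCP) lies between the finger pads; the fingertips stand 19 mm ahead of it and the grasp point (between the pads) is the TCP; z points along the fingers, y is the line along which they close (so a half turn about z gives the same grasp; the last joint's range is limited). The gripper opens to 88 mm and grips with 3 to 60 N. Pads are 20 mm wide; open, the fingers measure 115 mm over their backs; the gripper's body (75 mm by 178 mm) begins 61 mm behind the grasp point.
Start: joints at [-1.416, 0.411, -0.013, 1.596, 0.006, 1.134, -0.082], TCP at [0.138, 0.61, 0.242] pointing down, gripper open.
Joint ranges: [-2.95, 2.95], [-0.29, 1.99], [-1.47, 1.44], [0.14, 2.54], [-1.03, 4.17], [0.13, 1.85], [-2.86, 2.86]. Speed limits (rad/s): [2.39, 2.39, 3.01, 3.01, 3.14, 3.14, 3.14].

INTERFACE

Orientations are given as a unit quaternion [x, y, z, w].
In Python, from station import robot gives the robot as it stands.
- The arm moves only by the tool step_arm, never from a script. Its argument "series" is a list of rows, each a list of 7 numbers: the gripper's target within -1 to 1 (fully open at 1, half-way at 0, shut at -1), then the shift along the tool's x, y, z in m, then the turn, a rotation vector about the tool's x, y, z in degrees. A call has 1 to 10 rows; each row is the pose to reach, as a shift and turn from the pose commanded when the call began, along the tool's axes at that moment; what a row does not reach only later rows make up. A row lasts 1/10 s, in which the tool goes at most 50 mm and 8.59 degrees, less where a joint would pass 70% of its speed; a pose out of reach is approached as far as the arm can. A call with a gripper value outside its range is refused whole. The fingers move at their own pace and stop on an object; "newtons" is the grip in N (left out, the last holds). Time passes only in rows, so rows that repeat a pose let the fingers close. It gives the time, the measured TCP pose, the force, the opening and the grip force at its end, in the units of the state.
- robot.state(): the state, without advancing time (a new reading comes with each control period).
- robot.read_camera(name): name is "side" or "top" or "wrist"; returns a dict with "color" (400x640x3 uint8, red, green, blue), "camera_matrix" (3x3 intrinsics, pixels), "extrinsics" (4x4, takes a point from world to camera coordinates); the wrist camera has in their place "hand_eye" (4x4, takes a point from camera to tool coordinates, whose origin is the TCP and whose axes are the flange's). Camera axes: x right, y down, z forward; pixel columns grow to the right and rows downward; lengths in m; the calibration is good to about 2 mm. A picture is of the moment at which its call begins: read the wrist's pose just before it. There is no depth.
- robot.hand_in(): hands the job in; it is judged then, once.
The state is a dict: "t": time; "joint_pos": joint angles; "qvel": joint speeds; "tau": joint torques, N m; "ee_pos": TCP position; "tcp_rot": TCP orientation; "contact_force": force on the tool from outside, world axes, zero at the start; "torque": the same for the moment, N m; "grip_width": finger opening in m; "finger_force": force on a finger pad.
Only numpy, scipy, OpenCV 4.12 (cv2) and the standard library are available. Lean on these libraries where they do the work, as an engineer would, in place of code of your own. Each camera call takes 0.05 s, during which the arm holds its last target. There are 200 camera calls.

## Working session

There is one attempt and no reset: what is moved stays moved. The work goes in short steps, Python scripts to look and compute and a tool call to move; the robot and the scene stay as the last step left them, time stands still between calls to the robot, and variables do not carry over. Pictures are saved under pics/ and viewed, at most 10 in all, crops included, and the job is handed in when it is done.

Besides the shell and the picture viewer there is one more tool, called after "Call:" as name([rows], argument=value, ...), one row to a line, values as JSON. step_arm: Moves the arm, as the interface text tells. Its arguments: {"type":"object","properties":{"series":{"type":"array"},"newtons":{"type":"number"}},"required":["series"]}

```bash
mkdir -p pics; cat > h.py <<'E'
import numpy as np, cv2, pickle
from scipy.spatial.transform import Rotation as R
from station import robot
def snap(name,tag):
    s=robot.state(); c=robot.read_camera(name)
    K=np.array(c['camera_matrix'])
    if name=='wrist':
        T=np.eye(4);T[:3,:3]=R.from_quat(s['tcp_rot']).as_matrix();T[:3,3]=s['ee_pos']
        E=np.linalg.inv(T@np.array(c['hand_eye']))
    else: E=np.array(c['extrinsics'])
    img=c['color'][:,:,::-1].copy(); cv2.imwrite(f'pics/{tag}.png',img)
    pickle.dump((img,K,E),open(f'{tag}.pkl','wb')); return img,K,E
def load(tag): return pickle.load(open(f'{tag}.pkl','rb'))
def proj(tag,p):
    _,K,E=load(tag); q=E[:3,:3]@np.array(p).reshape(-1,3).T+E[:3,3:]; u=K@q; return (u[:2]/u[2]).T
def tri(obs):
    A=[]
    for tag,(u,v) in obs:
        _,K,E=load(tag); P=K@E[:3]; A+= [u*P[2]-P[0], v*P[2]-P[1]]
    X=np.linalg.svd(np.array(A))[2][-1]; return X[:3]/X[3]
def onz(tag,uv,z):
    _,K,E=load(tag); Ri=E[:3,:3].T; o=-Ri@E[:3,3]; d=Ri@np.linalg.solve(K,[uv[0],uv[1],1]); return o+d*(z-o[2])/d[2]
E
python3 - <<'E'
from h import *
a=snap('top','top0')[0]; b=snap('side','side0')[0]; w=snap('wrist','w0')[0]
for t in('top0','side0'):
    _,K,E=load(t); print(t,K[0,0],(-E[:3,:3].T@E[:3,3]).round(3),E[:3,:3].round(2).tolist())
print(robot.state())
E
```

```text
top0 404.63103037321247 [ 0.39  -0.115  1.132] [[0.02, -1.0, -0.02], [-0.99, -0.01, -0.11], [0.11, 0.02, -0.99]]
side0 409.05866544697716 [ 0.097 -1.028  0.562] [[0.92, -0.38, -0.02], [-0.18, -0.39, -0.9], [0.34, 0.84, -0.43]]
{'t': 0.15, 'joint_pos': array([-1.4161779 ,  0.41171489, -0.01271545,  1.59684233,  0.00558006,
        1.13432572, -0.0822083 ]), 'qvel': array([ 1.62579912e-03, -2.20964737e-03, -2.51666595e-04, -1.52487208e-03,
       -9.23964017e-05, -2.12536181e-03,  9.13534008e-05]), 'tau': array([ 2.07212433e-03, -5.88335466e+01,  6.42699748e-01, -2.91291440e+01,
       -5.37334755e-02,  1.58715353e-02,  9.61703267e-05]), 'ee_pos': array([0.13805327, 0.60917921, 0.24100689]), 'tcp_rot': array([ 1.11173889e-01,  9.93800771e-01, -6.26524073e-04, -3.55114403e-05]), 'contact_force': array([0.03814908, 0.94116695, 0.20428422]), 'torque': array([-0.04830395, -0.03088055, -0.0148901 ]), 'finger_force': 0.0, 'grip_width': 0.08813952765081161}
```

View pics/top0.png

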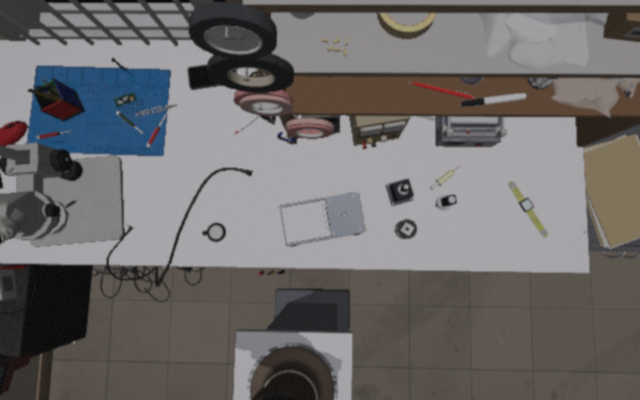

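View pics/side0.png

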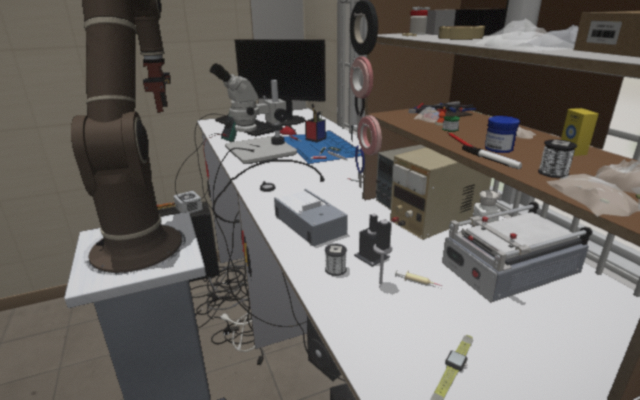

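The top view shows the case at about (322,219), hole near (344,214). The stand with a black handle is at (401,191), and another black-topped thing is at (447,201). The spool is at (405,229), the lens at (215,232) and the syringe at (445,177). The pin candidates are the one in the stand and the object at top (447,201) / side (381,265), so I'll enlarge both.

```bash
python3 - <<'E'
from h import *
a=load('top0')[0][160:250,270:480]; b=load('side0')[0][190:300,270:450]
a=cv2.resize(a,(700,300),interpolation=cv2.INTER_CUBIC); b=cv2.resize(b,(490,299),interpolation=cv2.INTER_CUBIC)
b=cv2.copyMakeBorder(b,0,1,0,210,cv2.BORDER_CONSTANT); cv2.imwrite('pics/crop0.png',np.vstack([a,b]))
for n,t,p in(('stand','top0',(401,191)),('other','top0',(447,201)),('hole','top0',(344,214))):
    for z in (0.,.06,.1): print(n,z,onz(t,p,z).round(3))
E
```

```text
stand 0.0 [ 0.538 -0.293  0.   ]
stand 0.06 [ 0.53  -0.284  0.06 ]
stand 0.1 [ 0.525 -0.278  0.1  ]
other 0.0 [ 0.512 -0.421  0.   ]
other 0.06 [ 0.505 -0.405  0.06 ]
other 0.1 [ 0.501 -0.394  0.1  ]
hole 0.0 [ 0.471 -0.134  0.   ]
hole 0.06 [ 0.467 -0.133  0.06 ]
hole 0.1 [ 0.464 -0.132  0.1  ]
```

View pics/crop0.png

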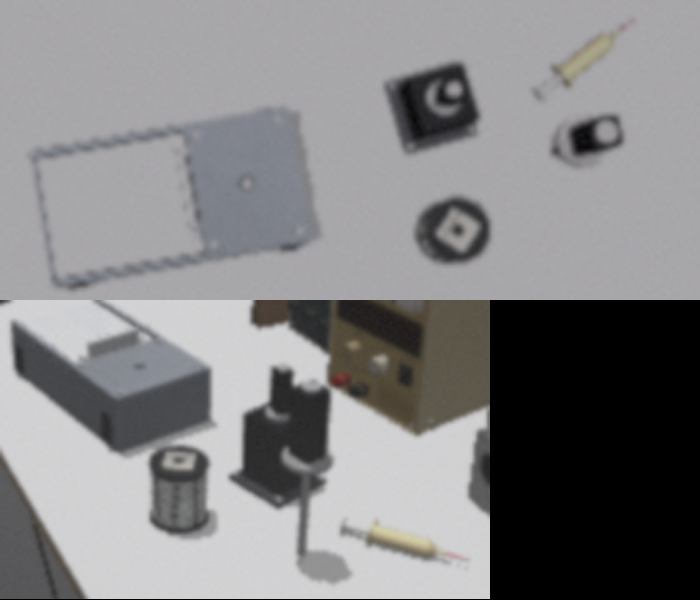

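The crop shows two pins. The one in the stand, top pixel (406,186), has a 16 mm-class handle and its flange rests on the block, so it is the smaller pin, the one described. The other, at top (447,201) / side (381,265), is clearly bigger and stands free outside the stand, so it is the decoy. Next I'll get rough poses and move the wrist camera over the pin.

```bash
python3 - <<'E'
from h import *
print('pintop',tri([('top0',(406,186.5)),('side0',(374,215.4))]),'decoy top',tri([('top0',(451.5,199)),('side0',(384.5,221))]))
print('hole',tri([('top0',(343.8,215.2)),('side0',(321.3,214.3))]))
a=onz('top0',(358,193),.06);b=onz('top0',(280.5,206.5),.06);print(np.degrees(np.arctan2(*(b-a)[[1,0]]))-90)
p=np.array([.47,-.2,.35]);s=robot.state();r=R.from_quat(s['tcp_rot']);print(r.as_matrix().round(3),r.inv().apply(np.array([.50,-.265,.30])-s['ee_pos']))
c=robot.read_camera('wrist');print(np.array(c['hand_eye']).round(3).tolist(),np.array(c['camera_matrix'])[0,0])
E
```

```text
pintop [ 0.53596174 -0.288235    0.1156472 ] decoy top [ 0.50105403 -0.38986811  0.15843327]
hole [ 0.46551034 -0.1332883   0.06054034]
10.76697049488314
[[-0.975  0.221 -0.   ]
 [ 0.221  0.975 -0.001]
 [-0.    -0.001 -1.   ]] [-0.54617061 -0.77266425 -0.05798733]
[[0.001, -0.967, -0.253, 0.069], [1.0, 0.002, -0.001, -0.001], [0.001, -0.253, 0.967, -0.143], [0.0, 0.0, 0.0, 1.0]] 311.82257806861844
```

Call:
step_arm([
  [1,-0.365,-0.336,-0.069,0,0,0],
  [1,-0.365,-0.336,-0.069,0,0,0],
  [1,-0.365,-0.336,-0.069,0,0,0],
  [1,-0.365,-0.336,-0.069,0,0,0],
  [1,-0.365,-0.336,-0.069,0,0,0],
  [1,-0.365,-0.336,-0.069,0,0,0],
  [1,-0.365,-0.336,-0.069,0,0,0],
  [1,-0.365,-0.336,-0.069,0,0,0],
  [1,-0.365,-0.336,-0.069,0,0,0],
  [1,-0.365,-0.336,-0.069,0,0,0],
])

```text
t: 1.2
ee_pos: [0.4201, 0.2, 0.311]
tcp_rot: [0.111, 0.994, 0.0, 0.0]
contact_force: [1.7, 1.6, -0.3]
grip_width: 0.088
finger_force: 0.0
```

```bash
python3 - <<'E'
from h import *
s=robot.state();r=R.from_quat(s['tcp_rot']);print(s['ee_pos'],r.as_matrix().round(3)[:2].tolist(),r.inv().apply(np.array([.48,-.24,.30])-s['ee_pos']))
for z in(.2,.25,.3,.35,.4):
  P=[onz('top0',q,z) for q in((250,115),(570,117))]; print(z,[p.round(3).tolist() for p in P],proj('side0',P).round(0).tolist())
E
```

```text
[0.42006204 0.19998891 0.31103021] [[-0.975, 0.221, 0.0], [0.221, 0.975, 0.001]] [-0.15564551 -0.41588793  0.01077831]
0.2 [[0.689, 0.096, 0.2], [0.692, -0.656, 0.2]] [[357.0, 132.0], [571.0, 246.0]]
0.25 [[0.673, 0.085, 0.25], [0.676, -0.627, 0.25]] [[354.0, 117.0], [555.0, 214.0]]
0.3 [[0.657, 0.073, 0.3], [0.66, -0.598, 0.3]] [[352.0, 102.0], [540.0, 181.0]]
0.35 [[0.641, 0.062, 0.35], [0.643, -0.569, 0.35]] [[349.0, 86.0], [524.0, 147.0]]
0.4 [[0.625, 0.051, 0.4], [0.627, -0.54, 0.4]] [[346.0, 69.0], [508.0, 114.0]]
```

Call:
step_arm([
  [1,-0.156,-0.416,0.011,0,0,63.7],
  [1,-0.156,-0.416,0.011,0,0,63.7],
  [1,-0.156,-0.416,0.011,0,0,63.7],
  [1,-0.156,-0.416,0.011,0,0,63.7],
  [1,-0.156,-0.416,0.011,0,0,63.7],
  [1,-0.156,-0.416,0.011,0,0,63.7],
  [1,-0.156,-0.416,0.011,0,0,63.7],
  [1,-0.156,-0.416,0.011,0,0,63.7],
  [1,-0.156,-0.416,0.011,0,0,63.7],
  [1,-0.156,-0.416,0.011,0,0,63.7],
])

```text
t: 2.2
ee_pos: [0.4784, -0.2446, 0.2995]
tcp_rot: [0.622, 0.783, -0.002, 0.001]
contact_force: [0.2, 0.2, 0.3]
grip_width: 0.0877
finger_force: 0.0
```

```bash
python3 - <<'E'
from h import *
snap('wrist','w1'); print(robot.state()['ee_pos'],robot.state()['joint_pos'])
print(proj('w1',[[.536,-.288,.116],[.4655,-.133,.06]]))
E
```

```text
[ 0.47869651 -0.24147268  0.29917452] [-0.24358268  0.24708592  0.76230406  1.7700307  -0.18033818  1.19695404
  0.80043218]
[[363.95316593 231.20253579]
 [333.69949367  77.16297565]]
```

View pics/w1.png

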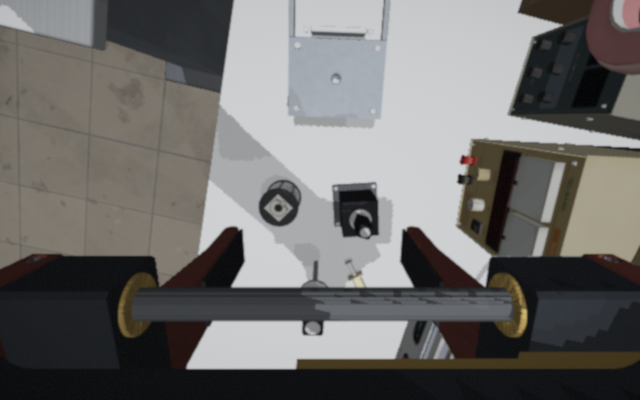

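The wrist picture shows the small pin in the stand, handle top at (364,231) as predicted. The hole is at (335,79), the spool at (279,206) and the decoy at (313,320). I'll go lower for a second viewpoint.

Call:
step_arm([
  [1,0.012,0.033,0.07,0,0,0],
  [1,0.012,0.033,0.07,0,0,0],
  [1,0.012,0.033,0.07,0,0,0],
])

```text
t: 2.55
ee_pos: [0.5085, -0.2151, 0.2261]
tcp_rot: [0.617, 0.787, -0.001, -0.003]
contact_force: [-0.5, 0.6, 0.8]
grip_width: 0.088
finger_force: 0.0
```

```bash
python3 - <<'E'
from h import *
snap('wrist','w2'); s=robot.state(); print(s['ee_pos'])
q=proj('w2',[[.536,-.288,.116],[.4655,-.133,.06]]); print(q)
q1=proj('w1',[[.536,-.288,.116],[.4655,-.133,.06]])
ims=[]
for t,(p,h) in(('w1',q1),('w2',q)):
  for c,w in((p,40),(h,40)):
    x,y=[int(max(w,v)) for v in c]; print(t,x-w,y-w)
    ims.append(cv2.resize(load(t)[0][y-w:y+w,x-w:x+w],(300,300),interpolation=cv2.INTER_CUBIC))
cv2.imwrite('pics/c2.png',np.vstack([np.hstack(ims[:2]),np.hstack(ims[2:])]))
E
```

```text
[ 0.50842099 -0.2169987   0.22837378]
[[333.10786637 284.11138224]
 [299.79594819  93.68094654]]
w1 323 191
w1 293 37
w2 293 244
w2 259 53
```

View pics/c2.png

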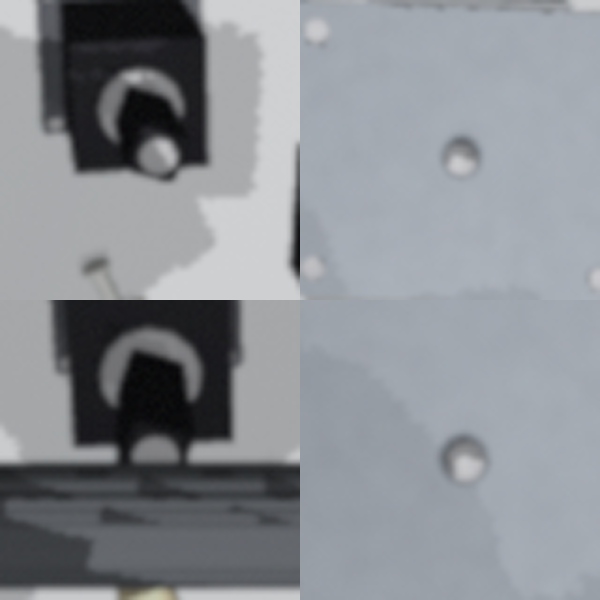

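The handle cap is at (365,232) in w1. In w2 the flange centre is near (333,264) and the hole near (303,96). The handle looks turned about 15° relative to the tool. I'll let the arm settle, then measure precisely by code.

Call:
step_arm([
  [1,0.03,0,0,0,0,0],
  [1,0.03,0,0,0,0,0],
  [1,0.03,0,0,0,0,0],
  [1,0.03,0,0,0,0,0],
  [1,0.03,0,0,0,0,0],
])

```text
t: 3.1
ee_pos: [0.5019, -0.1906, 0.2303]
tcp_rot: [0.619, 0.785, 0.0, 0.001]
contact_force: [0.6, 0.2, 0.1]
grip_width: 0.0878
finger_force: 0.0
```

```bash
python3 - <<'E'
from h import *
snap('wrist','w3'); s=robot.state(); print(s['ee_pos'],s['tcp_rot'],abs(s['qvel']).max())
q=proj('w3',[[.536,-.288,.116],[.536,-.288,.074],[.4655,-.133,.06]]); print(q)
ims=[]
for c,w in((q[1],32),(q[2],32)):
    x,y=[int(max(w,v)) for v in c]; print(x-w,y-w)
    ims.append(cv2.resize(load('w3')[0][y-w:y+w,x-w:x+w],(400,400),interpolation=cv2.INTER_CUBIC))
cv2.imwrite('pics/c3.png',np.clip(np.hstack(ims)*1.8,0,255).astype(np.uint8))
E
```

```text
[ 0.50187426 -0.1905302   0.23001679] [6.19226869e-01 7.85212022e-01 1.04203029e-04 3.92471505e-04] 0.006759923512754838
[[333.08895293 305.39466278]
 [331.73063252 282.40855518]
 [299.61606345 120.70969305]]
299 250
267 88
```

View pics/c3.png

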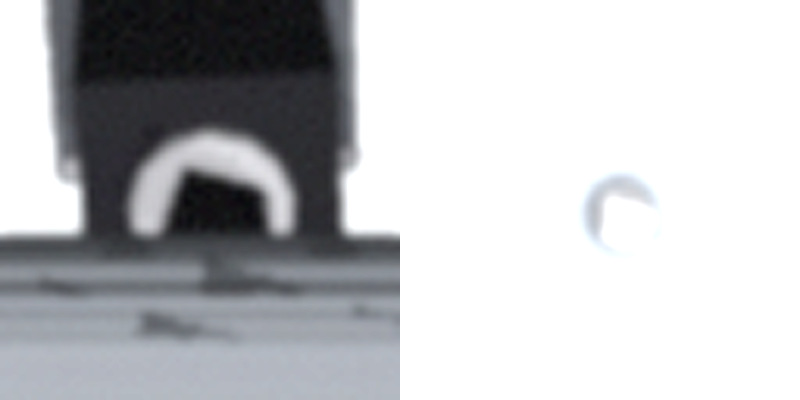

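```bash
python3 - <<'E'
from h import *
from scipy.optimize import least_squares
a=np.linspace(0,2*np.pi,180)
def circ(c,z,r=.014): return np.c_[c[0]+r*np.cos(a),c[1]+r*np.sin(a),z+0*a]
def f(c):
    q=proj('w3',circ(c,.074)); return [q[:,0].min()-319.8,q[:,0].max()-346.5,q[:,1].min()-270.5]
r=least_squares(f,[.536,-.288],x_scale=.01,diff_step=1e-4); print('flange',r.x,r.fun)
print('flange w1',onz('w1',(360.6,219.5),.074),'cap w1',onz('w1',(365.1,232.3),.116))
for t,p in(('w1',(335.9,78.9)),('w3',(302.2,122.2)),('top0',(343.8,215.2))): print('hole',t,onz(t,p,.06))
print('tri hole',tri([('w1',(335.9,78.9)),('w3',(302.2,122.2))]))
s=robot.state();T=R.from_quat(s['tcp_rot']); print(T.as_matrix().round(3)[:2].tolist(), T.inv().apply(np.r_[r.x,.13]-s['ee_pos']))
# case yaw from wrist: deck/cover edges
E
```

```text
flange [ 0.537473   -0.28765055] [ 0.23178072 -0.23178626 -0.00541009]
flange w1 [ 0.53729014 -0.28817118  0.074     ] cap w1 [ 0.53758327 -0.28896461  0.116     ]
hole w1 [ 0.46840822 -0.13424349  0.06      ]
hole w3 [ 0.46825498 -0.13378527  0.06      ]
hole top0 [ 0.46358915 -0.1325682   0.06      ]
tri hole [ 0.46828325 -0.13392107  0.05775139]
[[-0.233, 0.972, 0.001], [0.972, 0.233, -0.0]] [-0.10269446  0.01191265  0.1000746 ]
```

Call:
step_arm([
  [1,-0.05,0.006,0.04,0,0,7.7],
  [1,-0.1027,0.0119,0.08,0,0,15.4],
  [1,-0.1027,0.0119,0.08,0,0,15.4],
  [1,-0.1027,0.0119,0.08,0,0,15.4],
  [1,-0.1027,0.0119,0.1,0,0,15.4],
  [1,-0.1027,0.0119,0.12,0,0,15.4],
  [1,-0.1027,0.0119,0.132,0,0,15.4],
  [1,-0.1027,0.0119,0.132,0,0,15.4],
  [1,-0.1027,0.0119,0.132,0,0,15.4],
])

```text
t: 4.05
ee_pos: [0.5377, -0.2868, 0.0983]
tcp_rot: [0.718, 0.696, 0.0, 0.0]
contact_force: [0.5, -0.5, 1.0]
grip_width: 0.0876
finger_force: 0.0
```

Call:
step_arm([
  [-0.3,0,0,0,0,0,0],
  [-1,0,0,0,0,0,0],
  [-1,0,0,0,0,0,0],
  [-1,0,0,0,0,0,0],
  [-1,0,0,0,0,0,0],
  [-1,0,0,0,0,0,0],
  [-1,0,0,0,0,0,0],
  [-1,0,0,0,0,0,0],
], newtons=30)

```text
t: 4.85
ee_pos: [0.5374, -0.2867, 0.0975]
tcp_rot: [0.719, 0.695, -0.0, -0.0]
contact_force: [-0.7, 0.1, -0.1]
grip_width: 0.0273
finger_force: 0.0
```

Call:
step_arm([
  [-1,0,0,0,0,0,0],
  [-1,0,0,0,0,0,0],
  [-1,0,0,0,0,0,0],
  [-1,0,0,0,0,0,0],
])

```text
t: 5.25
ee_pos: [0.5374, -0.2868, 0.0975]
tcp_rot: [0.719, 0.696, -0.0, -0.0]
contact_force: [-0.4, -0.9, -0.3]
grip_width: 0.0158
finger_force: 30.0
```

Call:
step_arm([
  [-1,0,0,-0.03,0,0,0],
  [-1,0,0,-0.06,0,0,0],
  [-1,0,0,-0.088,0,0,0],
  [-1,0,0,-0.088,0,0,0],
  [-1,0.04,-0.0196,-0.088,0,0,0],
  [-1,0.08,-0.0392,-0.088,0,0,0],
  [-1,0.12,-0.0588,-0.08,0,0,0],
  [-1,0.1515,-0.0742,-0.07,0,0,0],
  [-1,0.1515,-0.0742,-0.07,0,0,0],
  [-1,0.1515,-0.0742,-0.07,0,0,0],
])

```text
t: 6.25
ee_pos: [0.4681, -0.1321, 0.1672]
tcp_rot: [0.718, 0.696, -0.0, -0.0]
contact_force: [0.0, -0.4, -0.0]
grip_width: 0.0156
finger_force: 30.0
```

```bash
python3 - <<'E'
from h import *
snap('wrist','w4');snap('side','s4');snap('top','t4'); s=robot.state(); print(s['ee_pos'],s['tcp_rot'],s['grip_width'])
tip=s['ee_pos']-[0,.001,.09]
P=[tip,[.4683,-.1339,.06]]
for t in('w4','s4','t4'): print(t,proj(t,P).round(1).tolist())
ims=[]
for t,w in(('s4',40),('w4',60)):
    x,y=proj(t,P)[0].astype(int); y=min(y,400-w);x0,y0=x-w,y-w; print(t,x0,y0,400/(2*w))
    ims.append(cv2.resize(load(t)[0][y0:y+w,x0:x+w],(400,400),interpolation=cv2.INTER_CUBIC))
cv2.imwrite('pics/c4.png',np.clip(np.hstack(ims)*1.4,0,255).astype(np.uint8))
E
```

```text
[ 0.46869438 -0.13419012  0.16767612] [ 7.19031028e-01  6.94977755e-01 -8.95303155e-05  5.42138626e-04] 0.015642451700678222
w4 [[322.8, 211.5], [322.2, 203.8]]
s4 [[321.8, 208.7], [321.6, 214.4]]
t4 [[344.9, 212.8], [344.3, 213.4]]
s4 281 168 5.0
w4 262 151 3.3333333333333335
```

View pics/c4.png

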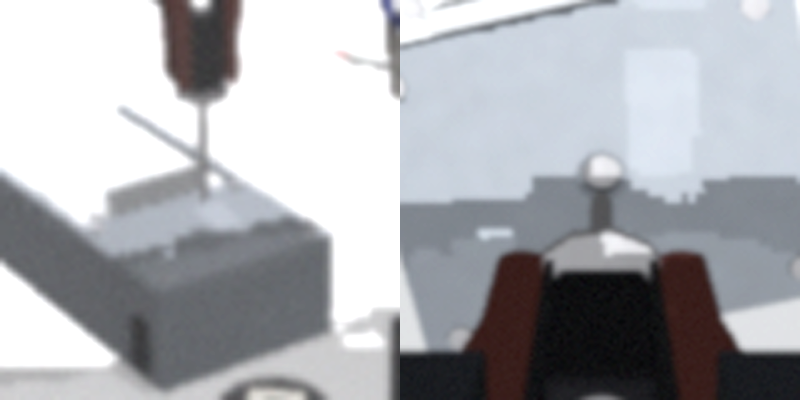

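The left crop shows the rod hanging straight over the deck. In the right crop the hole is at about (323,202) in w4, and the rod comes up from the flange to end near it at about (322,207). I'll let the arm settle and check the tip numerically.

Call:
step_arm([
  [-1,0,0,0,0,0,0],
  [-1,0,0,0,0,0,0],
  [-1,0,0,0,0,0,0],
])

```text
t: 6.7
ee_pos: [0.4683, -0.1335, 0.1675]
tcp_rot: [0.719, 0.695, -0.0, 0.0]
contact_force: [-0.0, -1.0, -0.1]
grip_width: 0.0158
finger_force: 30.0
```

```bash
python3 - <<'E'
from h import *
g=cv2.cvtColor(snap('wrist','w5')[0],cv2.COLOR_BGR2GRAY); s=robot.state(); print(s['ee_pos'],abs(s['qvel']).max())
print(g[192:226,312:335])
P=[s['ee_pos']+[0,d,-.09] for d in(-.002,-.001,0,.001)]+[[.4683,-.1339,.06]]
print(proj('w5',P))
print(proj('w5',s['ee_pos']+np.array([0,-.001,-.028])))
E
```

```text
[ 0.46822999 -0.13340632  0.16750123] 0.003997694095516017
[[152 152 152 151 151 150 150 149 150 149 150 150 150 150 150 151 152 153
  158 162 164 164 165]
 [152 152 152 151 151 150 149 148 148 147 147 148 148 149 150 151 151 153
  158 163 164 164 165]
 [152 152 152 152 150 148 145 142 140 140 141 141 141 143 147 150 151 153
  158 163 164 165 165]
 [152 151 151 150 147 142 135 134 136 139 140 137 134 136 142 147 151 153
  158 162 164 165 165]
 [151 150 150 147 139 130 130 143 154 158 158 153 147 141 137 141 148 152
  158 162 164 165 165]
 [151 151 149 141 129 121 133 154 169 172 171 168 165 159 148 140 141 149
  158 163 165 164 165]
 [151 150 147 135 122 117 129 154 171 174 173 171 170 168 161 147 137 144
  156 163 164 164 165]
 [152 150 142 130 119 116 125 152 170 175 174 172 170 170 166 151 135 140
  155 162 164 165 164]
 [151 149 138 122 114 115 126 152 169 173 171 169 168 168 164 150 132 137
  152 161 163 164 164]
 [151 149 135 117 108 111 123 148 160 160 158 155 153 153 150 137 126 136
  149 159 162 163 164]
 [149 146 134 113  99  98 115 135 141 134 128 127 126 124 116 107 116 1
[... 1733 characters left out ...]
105  96  93  96
   99 101 105 107 108]
 [ 82  82  81  85  86  88  90  91  94 104 130 148 155 153 145 133 118 105
   98  96  99 102 105]
 [ 89  97 101 103 105 108 110 113 113 123 149 167 172 173 171 166 154 139
  125 115 103  96  94]
 [106 112 113 114 115 116 117 117 117 127 152 170 174 175 176 174 170 163
  156 148 133 117 103]
 [115 117 116 116 117 117 117 117 118 127 152 169 173 174 175 175 173 171
  168 165 159 149 136]
 [116 117 117 116 115 117 117 117 118 126 151 169 173 175 175 175 173 172
  170 169 168 166 162]]
[[321.85851854 209.78182465]
 [321.81719759 208.55157643]
 [321.77578991 207.31874613]
 [321.73429523 206.08332561]
 [321.90610881 202.0025501 ]]
[[321.69426556 238.54490905]]
```

Call:
step_arm([
  [-1,0.0013,0.0002,0.0,0,0,0],
  [-1,0.0013,0.0002,0.008,0,0,0],
  [-1,0.0013,0.0002,0.014,0,0,0],
  [-1,0.0013,0.0002,0.018,0,0,0],
  [-1,0.0013,0.0002,0.022,0,0,0],
  [-1,0.0013,0.0002,0.026,0,0,0],
  [-1,0.0013,0.0002,0.026,0,0,0],
])

```text
t: 7.45
ee_pos: [0.4682, -0.1316, 0.141]
tcp_rot: [0.719, 0.695, -0.0, -0.0]
contact_force: [-0.2, 0.3, 0.1]
grip_width: 0.0159
finger_force: 30.0
```

Call:
step_arm([
  [-1,0,0,0.005,0,0,0],
  [-1,0,0,0.009,0,0,0],
  [-1,0,0,0.013,0,0,0],
  [-1,0,0,0.016,0,0,0],
  [-1,0,0,0.0165,0,0,0],
  [-1,0,0,0.0165,0,0,0],
  [-1,0,0,0.0165,0,0,0],
])

```text
t: 8.15
ee_pos: [0.4688, -0.1318, 0.1253]
tcp_rot: [0.719, 0.695, 0.0, 0.0]
contact_force: [-1.4, -0.4, 5.9]
grip_width: 0.016
finger_force: 30.0
```

```bash
python3 - <<'E'
from h import *
a=load('t4')[0]; b=snap('top','t6')[0]; c=snap('side','s6')[0]; s=robot.state(); print(s['ee_pos'],s['contact_force'])
ims=[cv2.resize(x,(400,300),interpolation=cv2.INTER_CUBIC) for x in (b[170:260,260:380],c[180:255,260:360])]
cv2.imwrite('pics/c6.png',np.clip(np.hstack(ims)*1.2,0,255).astype(np.uint8))
E
```

```text
[ 0.46874486 -0.13182552  0.125285  ] [-1.06701718  0.14392507  5.23236829]
```

View pics/c6.png

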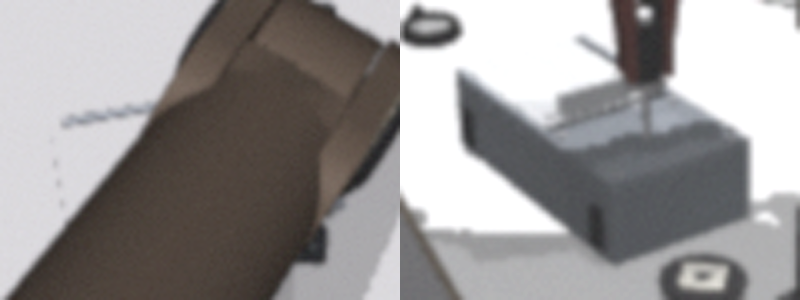

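The side crop now shows a gap between the deck edge and the rib. The rib's left corner has gone from (302,206) to (299.5,204), so the cover looks ajar. I'll press 2 mm more for margin, then verify numerically.

Call:
step_arm([
  [-1,0,0,0.002,0,0,0],
  [-1,0,0,0.002,0,0,0],
  [-1,0,0,0.002,0,0,0],
])

```text
t: 8.55
ee_pos: [0.4687, -0.1318, 0.1233]
tcp_rot: [0.719, 0.695, 0.0, 0.0]
contact_force: [-1.2, 0.1, 7.1]
grip_width: 0.0155
finger_force: 30.0
```

```bash
python3 - <<'E'
from h import *
snap('side','s7'); print(robot.state()['ee_pos'],robot.state()['contact_force'])
y=np.radians(11); C=R.from_euler('z',y); h=np.array([.4685,-.133,.06])
for d in(0,.015): print(d,proj('s7',[h+C.apply([sx*.03,.047-.003+d,.016]) for sx in(-1,1)]).round(1).tolist())
A=load('s4')[0][192:212,294:312].astype(np.uint8); 
for t in('s6','s7'):
  m=cv2.matchTemplate(load(t)[0],A,cv2.TM_CCOEFF_NORMED)[180:205,280:305]; i=np.unravel_index(m.argmax(),m.shape); print(t,m.max(),280+i[1]-294,180+i[0]-192)
E
```

```text
[ 0.46877812 -0.13183222  0.12332656] [-1.90532663  0.23620218  5.71686187]
0 [[303.1, 205.9], [321.6, 200.3]]
0.015 [[300.2, 203.9], [318.6, 198.4]]
s6 0.98994553 -3 -2
s7 0.98988575 -3 -2
```

The cover is confirmed ajar: the rib shifted (-3,-2) px, against (-2.9,-2) predicted for 15 mm. Now I'll lift out and return to above the stand.

Call:
step_arm([
  [-1,0,0,-0.02,0,0,0],
  [-1,0,0,-0.045,0,0,0],
  [-1,0,0,-0.067,0,0,0],
  [-1,0,0,-0.067,0,0,0],
  [-1,-0.04,0.0194,-0.067,0,0,0],
  [-1,-0.08,0.0387,-0.067,0,0,0],
  [-1,-0.12,0.0581,-0.067,0,0,0],
  [-1,-0.1525,0.0738,-0.067,0,0,0],
  [-1,-0.1525,0.0738,-0.067,0,0,0],
  [-1,-0.1525,0.0738,-0.067,0,0,0],
])

```text
t: 9.6
ee_pos: [0.5364, -0.2869, 0.1883]
tcp_rot: [0.719, 0.695, -0.001, -0.001]
contact_force: [-0.5, 0.7, -0.4]
grip_width: 0.0158
finger_force: 30.0
```

Call:
step_arm([
  [-1,0,0,0,0,0,0],
  [-1,0,0,0,0,0,0],
  [-1,0,0,0,0,0,0],
])

```text
t: 9.9
ee_pos: [0.5374, -0.2851, 0.1901]
tcp_rot: [0.718, 0.696, 0.0, -0.0]
contact_force: [-0.5, 0.6, -0.2]
grip_width: 0.0155
finger_force: 30.0
```

Call:
step_arm([
  [-1,-0.0013,0,0.012,0,0,0],
  [-1,-0.0013,0,0.024,0,0,0],
  [-1,-0.0013,0,0.034,0,0,0],
  [-1,-0.0013,0,0.044,0,0,0],
  [-1,-0.0013,0,0.054,0,0,0],
  [-1,-0.0013,0,0.064,0,0,0],
  [-1,-0.0013,0,0.074,0,0,0],
  [-1,-0.0013,0,0.082,0,0,0],
  [-1,-0.0013,0,0.087,0,0,0],
  [-1,-0.0013,0,0.087,0,0,0],
])

```text
t: 10.9
ee_pos: [0.5369, -0.2876, 0.1023]
tcp_rot: [0.719, 0.695, -0.0, -0.0]
contact_force: [-0.8, -0.4, 0.1]
grip_width: 0.0157
finger_force: 30.0
```

Inside the stand hole without contact, so I'll lower until the flange seats.

Call:
step_arm([
  [-1,0,0,0.002,0,0,0],
  [-1,0,0,0.004,0,0,0],
  [-1,0,0,0.005,0,0,0],
  [-1,0,0,0.005,0,0,0],
])

```text
t: 11.3
ee_pos: [0.5373, -0.2877, 0.0981]
tcp_rot: [0.719, 0.696, 0.0, 0.0]
contact_force: [0.7, -0.7, -0.3]
grip_width: 0.0155
finger_force: 30.0
```

Call:
step_arm([
  [-0.5,0,0,0,0,0,0],
  [-0.2,0,0,0,0,0,0],
  [0,0,0,0,0,0,0],
  [0,0,0,0,0,0,0],
  [0,0,0,0,0,0,0],
  [0,0,0,0,0,0,0],
  [0,0,0,-0.02,0,0,0],
  [0,0,0,-0.05,0,0,0],
  [0,0,0,-0.09,0,0,0],
  [0,0,0,-0.09,0,0,0],
])

```text
t: 12.3
ee_pos: [0.5391, -0.2897, 0.193]
tcp_rot: [0.719, 0.695, 0.001, 0.004]
contact_force: [0.8, -1.0, -0.5]
grip_width: 0.0439
finger_force: 0.0
```

Call:
step_arm([
  [-1,0.04,-0.018,0,0,0,0],
  [-1,0.08,-0.036,0,0,0,-3],
  [-1,0.12,-0.054,0,0,0,-6],
  [-1,0.16,-0.07,0,0,0,-10],
  [-1,0.1854,-0.0817,0,0,0,-13],
  [-1,0.1854,-0.0817,0.02,0,0,-13],
  [-1,0.1854,-0.0817,0.04,0,0,-13],
  [-1,0.1854,-0.0817,0.04,0,0,-13],
  [-1,0.1854,-0.0817,0.04,0,0,-13],
])

```text
t: 13.2
ee_pos: [0.4614, -0.1002, 0.1481]
tcp_rot: [0.635, 0.772, -0.0, -0.0]
contact_force: [-0.4, -0.7, 0.8]
grip_width: 0.0011
finger_force: 0.0
```

```bash
python3 - <<'E'
from h import *
snap('side','s8'); snap('wrist','w8'); snap('top','t8'); s=robot.state(); print(s['ee_pos'],s['tcp_rot'],s['grip_width'])
w=cv2.resize(load('w8')[0],(640,400))
c=cv2.resize(load('s8')[0][190:290,320:420],(160,160),interpolation=cv2.INTER_CUBIC)
c2=cv2.resize(load('s8')[0][170:270,270:370],(160,160),interpolation=cv2.INTER_CUBIC)
r=np.zeros((400,160,3),np.uint8); r[:160]=c; r[200:360]=c2
cv2.imwrite('pics/c8.png',np.hstack([w,r]))
y=np.radians(11); C=R.from_euler('z',y); h=np.array([.4685,-.133,.06])
print(proj('w8',[h+C.apply([sx*.03,.047+.015-.003,.016]) for sx in(-1,1)]))
E
```

```text
[ 0.46209312 -0.10023423  0.14875895] [6.35393797e-01 7.72188047e-01 3.28110285e-04 4.84692849e-04] 0.0002680407120109412
[[280.03736166 179.29124955]
 [365.42182906 179.54280014]]
```

View pics/c8.png

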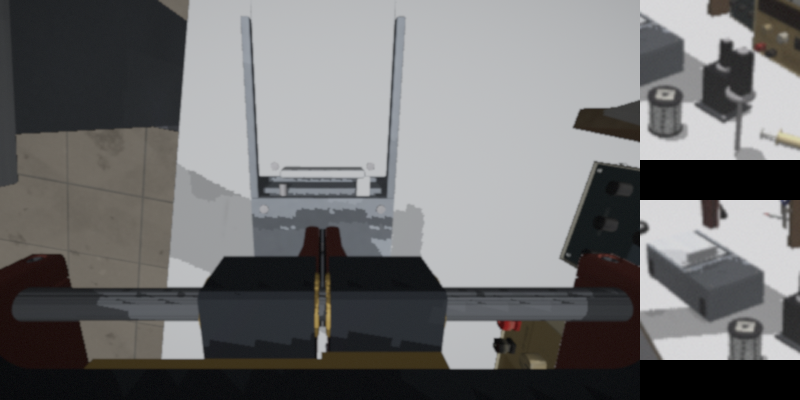

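Cover ajar: the rib spans (280–365, 175) with the gap to the deck in front of it. The side crop shows the pin back in its stand. Next I'll lower the closed fingers behind the rib and push.

Call:
step_arm([
  [-1,0,0,0.03,0,0,0],
  [-1,0,0,0.055,0,0,0],
  [-1,0,0,0.0635,0,0,0],
  [-1,0,0,0.0635,0,0,0],
  [-1,0.006,0,0.0635,0,0,0],
  [-1,0.012,0,0.0635,0,0,0],
  [-1,0.018,0,0.0635,0,0,0],
  [-1,0.026,0,0.0635,0,0,0],
  [-1,0.034,0,0.0635,0,0,0],
  [-1,0.042,0,0.0635,0,0,0],
])

```text
t: 14.35
ee_pos: [0.4537, -0.0578, 0.0848]
tcp_rot: [0.635, 0.772, 0.0, 0.0]
contact_force: [0.2, -1.3, 1.1]
grip_width: 0.0002
finger_force: 0.8
```

Call:
step_arm([
  [-1,0.008,0,0,0,0,0],
  [-1,0.015,0,0,0,0,0],
  [-1,0.021,0,0,0,0,0],
  [-1,0.026,0,0,0,0,0],
  [-1,0.029,0,0,0,0,0],
  [-1,0.031,0,0,0,0,0],
  [-1,0.031,0,0,0,0,0],
])

```text
t: 15.05
ee_pos: [0.4471, -0.0278, 0.0844]
tcp_rot: [0.635, 0.772, -0.0, -0.0]
contact_force: [-0.3, -1.2, 1.5]
grip_width: 0.0003
finger_force: 0.0
```

Call:
step_arm([
  [-1,0.001,0,0,0,0,0],
  [-1,0.002,0,0,0,0,0],
  [-1,0.003,0,0,0,0,0],
  [-1,0.004,0,0,0,0,0],
  [-1,0.004,0,0,0,0,0],
])

```text
t: 15.55
ee_pos: [0.4468, -0.0265, 0.0845]
tcp_rot: [0.636, 0.772, -0.001, 0.001]
contact_force: [1.0, -8.6, -1.7]
grip_width: 0.0004
finger_force: 4.6
```

The force has risen to 8.6 N with the arm stalled, so the cover is at its stop. I'll hold briefly, back off and rise.

Call:
step_arm([
  [-1,0,0,0,0,0,0],
  [-1,0,0,0,0,0,0],
  [-1,-0.01,0,0,0,0,0],
  [-1,-0.025,0,0,0,0,0],
  [-1,-0.025,0,-0.03,0,0,0],
  [-1,-0.025,0,-0.07,0,0,0],
  [-1,-0.025,0,-0.11,0,0,0],
  [-1,-0.025,0,-0.11,0,0,0],
  [-1,-0.025,0,-0.11,0,0,0],
])

```text
t: 16.45
ee_pos: [0.4519, -0.0484, 0.1951]
tcp_rot: [0.635, 0.773, 0.001, 0.0]
contact_force: [0.3, -0.1, 0.1]
grip_width: 0.0006
finger_force: 0.0
```

```bash
python3 - <<'E'
from h import *
snap('side','s9'); a=load('side0')[0]; b=load('s9')[0]; s=robot.state(); print(s['ee_pos'],s['contact_force'])
o=np.hstack([cv2.resize(x[170:290,260:410],(400,320),interpolation=cv2.INTER_CUBIC) for x in(a,b)])
cv2.imwrite('pics/c9.png',o)
A=a[208:236,365:384]; m=cv2.matchTemplate(b,A,cv2.TM_CCOEFF_NORMED); i=np.unravel_index(m.argmax(),m.shape); print('pin',m.max(),i[1]-365,i[0]-208)
C=R.from_euler('z',np.radians(11.1)); h=np.array([.4685,-.133,.06])
A=load('s4')[0][192:212,294:312]; m=cv2.matchTemplate(b,A,cv2.TM_CCOEFF_NORMED)[165:200,260:305]; i=np.unravel_index(m.argmax(),m.shape); print('rib',m.max(),260+i[1]-294,165+i[0]-192)
for d in(0,.069,.075): print(d,proj('s9',[h+C.apply([-.03,.044+d,.016])]).round(1).tolist())
E
```

```text
[ 0.45121588 -0.04837768  0.19422035] [-0.73671376  0.23594528  0.21951536]
pin 0.995245 0 0
rib 0.93381965 -13 -9
0 [[303.1, 205.9]]
0.069 [[290.3, 197.1]]
0.075 [[289.2, 196.4]]
```

View pics/c9.png

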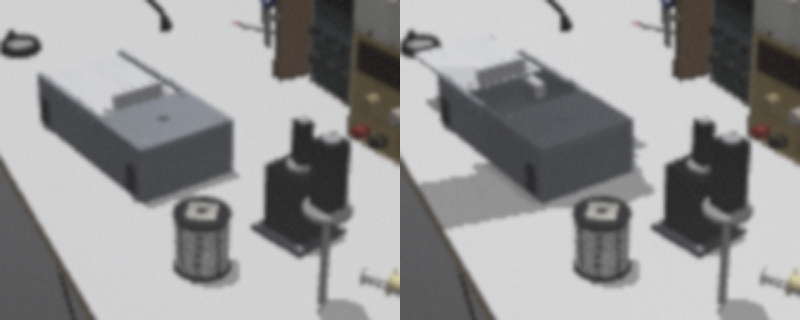

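The picture shows the cover overhanging the far end with the well open. The pin is unmoved from its original home (template shift 0,0), and the bystanders are in place.

```bash
python3 -c "
from station import robot
print(robot.hand_in())"
```

```text
the job is handed in; nothing more can be done
None
```

I handed the job in at about 16.5 s: the latch was tripped with the small pin, the cover is open at its stop, the pin is back in its stand and nothing else was moved; no verdict came back.

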